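Swap three wood carvings onto their matching plinths

TASK

The three small carvings are standing on one another's plinths. Put each one upright in the middle of its own plinth (the mushroom on the round one, the house on the square one with its foot in line with the plinth's edges, the bear on the oblong one, lengthways), and on the way use the round rubber mat to park a carving: stand it upright about the middle of the mat and let go of it there before moving the next. Set them down gently, never dropping or toppling one, and leave the mallet, the gouge and the big carved head where they are.

Things in the scene. Friction and masses are not known exactly. Their poses are not given: they have to be found in the camera images.
- mushroom: Loose pale-wood mushroom, 81 mm high, about 0.1 to 0.2 kg: round foot disc 70 mm across and 10 mm thick, stem 26 mm thick, cap 58 mm across. The cap's side is upright from 55 to 67 mm above the underside (grip it there, at 60 mm), domed above. Origin: centre of the underside, z up. Starts on another carving's plinth.
- house: Loose pale-wood little house, 0.11 to 0.23 kg: square foot 62 x 62 x 10 mm; walls 40 x 40 mm up to 60 mm, gable roof, ridge along y, 80 mm high, eaves to x = -25 and +25 mm, chimney to 89 mm. Origin: centre of the underside; door on the -x side. The gable walls at y = -20 and +20 mm are flat: grip across y, 45 mm up. Starts on another carving's plinth.
- bear: Loose pale-wood bear on four legs, about 0.1 to 0.21 kg: oblong foot 84 (x) x 46 (y) x 10 mm; body 64 long (x), 34 wide (y), from 33 to 67 mm high, head at -x reaching to x = -59 mm and 86 mm high. Origin: centre of the foot's underside, z up. Grip the body across y, at 50 mm height above the underside, at x = 0 to +10 mm (behind the head). Starts on another carving's plinth.
- round_plinth: Fixed round dark-wood plinth, 92 mm across, 28 mm high, flat top. Origin: centre of the underside.
- square_plinth: Fixed square dark-wood plinth, 92 x 92 mm, 28 mm high, flat top; x and y axes along its edges. Origin: centre of the underside.
- oblong_plinth: Fixed oblong dark-wood plinth, 116 (x) x 76 (y) mm, 28 mm high, flat top; x along its length. Origin: centre of the underside.
- mat: Fixed thin round black rubber mat, 130 mm across, 6 mm high, empty at the start: the free spot. Origin: centre of the underside.
- mallet: Bystander, leave alone: round carver's mallet lying on the bench, head 72 mm across and 130 mm long, handle 150 mm. Origin on the bench under where handle and head meet; the head reaches to x = +130 mm, the handle to x = -150 mm.
- gouge: Bystander, leave alone: gouge about 240 mm long with a wooden handle, lying along its x axis, tip to +x; origin under its middle.
- head: Bystander, leave alone: big carved wooden head with a pointed nose, 158 mm high, 110 mm across, on a round log foot. Origin: centre of the underside.
There are look-alikes about, which are no part of the job. Leave any blue or pink look-alike of the mushroom alone.

How it is judged:
On the way:
1. one of the carvings is parked on the rubber mat: upright, within 30 mm of its middle, let go (((horizontal distance between mushroom and mat below 0.03 m and z of mushroom in the frame of mat between 0.002 and 0.01 m and angle between mushroom's own z axis and vertical below 0.1 rad and linear speed of mushroom below 0.02 m/s and contact force between mushroom and the fingers below 0.1 N) or (horizontal distance between house and mat below 0.03 m and z of house in the frame of mat between 0.002 and 0.01 m and angle between house's own z axis and vertical below 0.1 rad and linear speed of house below 0.02 m/s and contact force between house and the fingers below 0.1 N) or (horizontal distance between bear and mat below 0.03 m and z of bear in the frame of mat between 0.002 and 0.01 m and angle between bear's own z axis and vertical below 0.1 rad and linear speed of bear below 0.02 m/s and contact force between bear and the fingers below 0.1 N))), for 0.2 s.
At the end, for the whole second after the job is handed in: Mushroom on the round plinth, house on the square, bear on the oblong: each upright (0.1 rad), resting on its top (4 mm), centred within 15 mm, at rest (0.02 m/s); house in line with the plinth's edges (any side front) and bear lengthways (either way), both within 15 degrees (horizontal distance between mushroom and round_plinth below 0.015 m and z of mushroom in the frame of round_plinth between 0.024 and 0.032 m and angle between each of mushroom, house, bear's own z axis and vertical below 0.1 rad and linear speed of each of mushroom, house, bear below 0.02 m/s and horizontal distance between house and square_plinth below 0.015 m and z of house in the frame of square_plinth between 0.024 and 0.032 m and horizontal distance between bear and oblong_plinth below 0.015 m and z of bear in the frame of oblong_plinth between 0.024 and 0.032 m and (angle between the x axis of house and the x axis of square_plinth, either way round below 0.26 rad or angle between the x axis of house and the y axis of square_plinth, either way round below 0.26 rad) and angle between the x axis of bear and the x axis of oblong_plinth, either way round below 0.26 rad); the robot touches nothing.
It fails at once if a carving is tipped by more than 0.6 rad (angle between any of mushroom, house, bear's own z axis and vertical above 0.6 rad).
It fails at once if a carving is dropped (falls free at over 0.65 m/s, a fall of about 2 cm) ((linear speed of mushroom above 0.65 m/s and contact force between mushroom and the fingers below 0.1 N) or (linear speed of house above 0.65 m/s and contact force between house and the fingers below 0.1 N) or (linear speed of bear above 0.65 m/s and contact force between bear and the fingers below 0.1 N)).
It fails at once if the mallet, gouge or big head is shifted by more than 30 mm (distance of any of mallet, gouge, head from where it was at the start of the episode above 0.03 m).
It also fails if it takes over 128 s, if anything falls off the work surface, if the arm or the gripper's body presses on something with over 40 N, if the wrist force passes 120 N, or if a joint passes its speed limit or range.

ROBOT

A 6-joint arm with a two-finger parallel gripper is mounted at the origin on the work surface. World frame = base frame: x ahead of the robot, y to its left, z up, the work surface at z = 0. Lengths are in m, angles in rad, forces in N, time in s.
With the tool pointing down it reaches from about 0.425 to 0.95 m from the base axis. Payload 3.5 kg.
Tool frame: the origin (TCP) lies midway between the tips of the shut fingers; the grasp point (between the pads) lies 19 mm behind it (ctrl.pinch_z is the distance from the TCP to the grasp point, in m); z points along the fingers, y is the line along which they close (so a half turn about z gives the same grasp; the last joint's range is limited). The gripper opens to 85 mm and grips with 20 to 120 N. Pads are 22 mm wide; open, the fingers measure 114 mm over their backs; the gripper's body (76 mm by 85 mm) begins 54 mm behind the grasp point. The pads swing forward as they close: fully open they stand 13 mm farther back than shut.
Start: joints at [1.194, 0.286, 1.577, -0, 1.279, -0.15], TCP at [0.152, 0.658, 0.231] pointing down, gripper open.
Joint ranges: [-2.77, 2.77], [-0.9, 2.22], [0.21, 2.48], [-1.53, 4.67], [0.24, 2.81], [-2.84, 2.84]. Speed limits (rad/s): [2.79, 2.79, 3.14, 3.14, 3.14, 3.14].

INTERFACE

Orientations are given as a unit quaternion [x, y, z, w].
In Python, from plant import get_state, viewer, sign_off, ctrl gives the robot as it stands. The module is installed in compiled form; this text tells all that it offers.
- The arm moves only by the shell command python3 -m handwheel 'ROWS' [FORCE]. ROWS is JSON, a list that holds one entry, the list of rows, each a list of 5 numbers: the finger opening in m, from 0 to 0.0854, then the shift along the tool's x, y, z in m, then the turn about the tool's z in degrees. In form: [[[claw, x, y, z, spin], ...]]. A call has 1 to 12 rows; each row shifts and turns the commanded pose from where the row before left it, along the tool's axes as they then stand; what a row does not reach is not made up. A row lasts 1/12 s, in which the tool goes at most 41.7 mm and 7.16 degrees, less where a joint would pass 70% of its speed; a pose out of reach is approached as far as the arm can. A call is refused whole if a number of a shift passes 0.0417 or a number of a turn 7.16, either way. A call with a gripper value outside its range is refused whole. The fingers move at their own pace and stop on an object; FORCE is the grip in N (left out, the last holds). Time passes only in rows, so rows that do not move let the fingers close. It gives the time, the measured TCP pose, the force, the opening and the grip force at its end, in the units of the state.
- get_state(): the state, without advancing time (a new reading comes with each control period).
- viewer.read_camera(name): name is "scene" or "top" or "wrist"; returns the picture (480x640x3 uint8, blue, green, red); there is no depth.
- viewer.camera_params(name): a dict with "fov_y" (degrees; the focal length in pixels is half the picture's height over the tangent of half this angle, whatever the lens; pixels are square), "cx", "cy" (the principal point, pixels), "xyz" and "attitude" of the camera in the world; the wrist camera has in their place "hand_eye" (4x4, takes a point from camera to tool coordinates, whose origin is the TCP and whose axes are the flange's). Camera axes: x right, y up, looking along -z (the intrinsics and any distortion apply to the point x, -y, -z); pixel columns grow to the right and rows downward; lengths in m; the calibration is good to about 2 mm. A picture is of the moment at which its call begins: read the wrist's pose just before it. camera_params takes no time and is no camera call.
- sign_off(): hands the job in; it is judged then, once.
Trained networks look in the newest picture that a camera, given by its name, has taken for a name from the list of things; names that differ only in an ending like _2 or _b are one class to them, and where a whole thing is asked for, a point or a joint stands for the part that bears it (a point fixed in the world has none). Each returns a list of dicts, best first, with "confidence" (0 to 1); they miss things now and then, are a little off and sometimes report something else, mostly with a low value. They report only what shows in the picture. A call takes as long as a camera call. They do not tell look-alikes from the thing itself.
- viewer.look_for(camera, name): "extent" ([left, top, width, height] as shares, 0 to 1, of the picture: columns of its width, rows of its height, round what is visible of it).
- viewer.outline_of(camera, name): "mask" (480x640 bool, what is visible of it) and "extent" ([left, top, width, height] as shares, 0 to 1, of the picture: columns of its width, rows of its height, round what is visible of it).
- viewer.pinpoint(camera, name): "xy" ([column, row] as shares, 0 to 1, of the picture: columns of its width, rows of its height: a listed point, or the origin of a listed thing).
The state is a dict: "time": time; "qpos": joint angles; "dq": joint speeds; "joint_efforts": joint torques, N m; "eef_pos": TCP position; "tcp_rot": TCP orientation; "contact_force": force on the tool from outside, world axes, zero at the start; "wrist_torque": the same for the moment, N m; "opening": opening from 0.0 (shut) to 1.0 (fully open); "finger_force": force on a finger pad.
Only numpy, scipy, OpenCV 4.12 (cv2) and the standard library are available. Lean on these libraries where they do the work, as an engineer would, in place of code of your own. Each camera call takes 0.05 s, during which the arm holds its last target. There are 200 camera calls.

## Working session

There is one attempt and no reset: what is moved stays moved. The work goes in short steps, Python scripts to look and compute and a shell command to move; the robot and the scene stay as the last step left them, time stands still between calls to the robot, and variables do not carry over. Pictures are saved under pics/ and viewed, at most 14 in all, crops included, and the job is handed in when it is done.

```bash
mkdir -p pics
python3 - <<'E'
from plant import get_state, viewer, ctrl
import cv2
print(get_state()); print(ctrl.pinch_z)
for c in("top","scene","wrist"):
    print(c,viewer.camera_params(c))
    cv2.imwrite(f"pics/{c}0.png",viewer.read_camera(c))
for n in "mushroom house bear round_plinth square_plinth oblong_plinth mat mallet gouge head".split():
    for c in("top","scene"):
        print(c,n,[( [round(v*(640,480)[i],1) for i,v in enumerate(r["xy"])],round(r["confidence"],2)) for r in viewer.pinpoint(c,n)][:4])
E
```

```text
{'time': 0.0, 'qpos': array([ 1.19396598e+00,  2.87227433e-01,  1.57818259e+00, -2.07255183e-06,
        1.27858913e+00, -1.50041022e-01]), 'dq': array([ 0.00063468,  0.0002938 ,  0.00126376,  0.0012038 , -0.00126405,
       -0.00030483]), 'joint_efforts': array([ 5.87079248e-04, -4.05975258e+01, -2.92629164e+01, -4.85773307e-05,
        5.71075172e-03, -1.19405124e-05]), 'eef_pos': array([0.1515279 , 0.65709764, 0.22990296]), 'tcp_rot': array([ 1.13151427e-01,  9.93577026e-01, -1.16199971e-03, -3.12368235e-04]), 'contact_force': array([-0.09822538, -0.03464642, -0.47269388]), 'wrist_torque': array([-0.06531154,  0.01358779,  0.01730881]), 'finger_force': 0.0, 'opening': 0.9941477920405981}
0.0187
top {'fov_y': 45.64158476472684, 'cx': 317.8628861899852, 'cy': 236.76542652632347, 'xyz': array([3.38204652e-01, 6.28666233e-04, 1.47384903e+00]), 'attitude': array([ 0.06342774, -0.07315329, -0.69507466,  0.71238805])}
scene {'fov_y': 53.839881434202084, 'cx': 320.71544486149344, 'cy': 236.03826301996716, 'xyz': array([ 1.16976552, -0.16431801,  1.01347865]), 'attitude': array([0.21188984
[... 710 characters left out ...]
210.2], 0.57)]
top bear [([271.4, 299.8], 0.7)]
scene bear [([333.9, 175.7], 0.91)]
top round_plinth [([270.9, 302.7], 0.61), ([118.8, 289.9], 0.46), ([409.0, 300.7], 0.34)]
scene round_plinth [([336.5, 183.1], 0.69)]
top square_plinth [([409.9, 298.6], 0.65)]
scene square_plinth [([208.3, 223.3], 0.7)]
top oblong_plinth [([216.5, 231.6], 0.84), ([409.4, 296.0], 0.17)]
scene oblong_plinth [([409.7, 218.5], 0.92)]
top mat [([347.0, 241.9], 0.89)]
scene mat [([283.2, 251.5], 0.81)]
top mallet [([304.7, 178.5], 0.56)]
scene mallet [([350.6, 303.8], 0.55)]
top gouge [([120.9, 291.4], 0.68)]
scene gouge [([469.8, 151.5], 0.63)]
top head [([498.7, 240.3], 0.89)]
scene head [([119.7, 307.0], 0.95)]
```

View pics/top0.png

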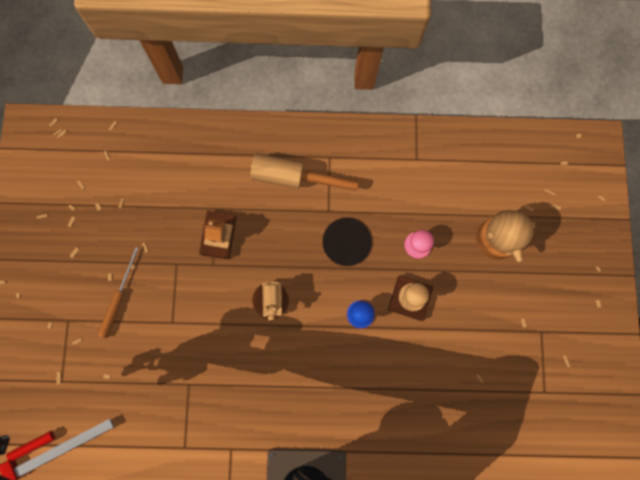

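View pics/scene0.png

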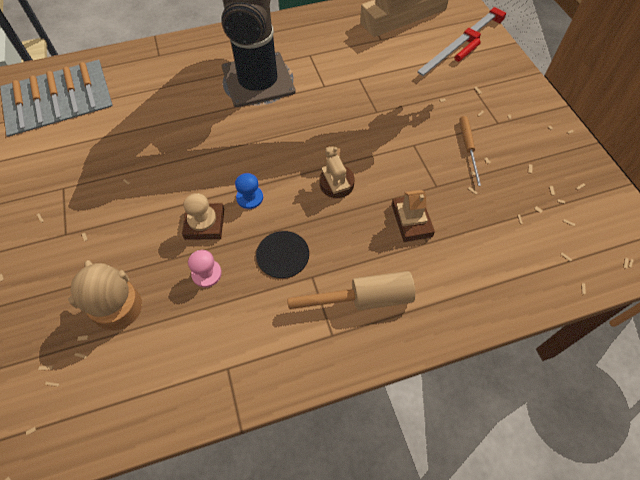

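The pale mushroom (top 410,297; scene 204,217), on the square plinth, is the real one. The blue one (361,313) and the pink one (420,243) are look-alikes standing on the bench. The bear is on the round plinth (271,300) and the house on the oblong one (216,235). The mat is free at (347,242).

```bash
cat > h.py <<'E'
import numpy as np, cv2
from scipy.spatial.transform import Rotation as R
from plant import get_state, viewer, ctrl
S=np.array([640,480])
def cam(c,st=None):
    p=viewer.camera_params(c); f=240/np.tan(np.radians(p["fov_y"])/2)
    if c=="wrist":
        st=st or get_state(); T=np.eye(4); T[:3,:3]=R.from_quat(st["tcp_rot"]).as_matrix(); T[:3,3]=st["eef_pos"]
        M=T@p["hand_eye"]; return f,p["cx"],p["cy"],M[:3,:3],M[:3,3]
    return f,p["cx"],p["cy"],R.from_quat(p["attitude"]).as_matrix(),p["xyz"]
def onz(k,px,z):
    f,cx,cy,A,o=k; px=np.atleast_2d(px).astype(float)
    d=np.c_[(px[:,0]-cx)/f,-(px[:,1]-cy)/f,-np.ones(len(px))]@A.T
    return (o+d*((z-o[2])/d[:,2])[:,None])
def proj(k,P):
    f,cx,cy,A,o=k; q=(np.atleast_2d(P)-o)@A
    return np.c_[cx+f*q[:,0]/-q[:,2],cy-f*q[:,1]/-q[:,2]]
E
python3 - <<'E'
from h import *
t,s=cam("top"),cam("scene")
print(proj(t,get_state()["eef_pos"]),proj(s,get_state()["eef_pos"]))
D={"mushroom":(.028,(409.8,297.5),(204.4,216.6)),"house":(.028,(216.4,233.6),(409.8,210.2)),"bear":(.028,(271.4,299.8),(333.9,175.7)),
"round":(0,(270.9,302.7),(336.5,183.1)),"square":(0,(409.9,298.6),(208.3,223.3)),"oblong":(0,(216.5,231.6),(409.7,218.5)),"mat":(0,(347,241.9),(283.2,251.5)),"mallet":(0,(304.7,178.5),(350.6,303.8)),"gouge":(0,(120.9,291.4),(469.8,151.5)),"head":(0,(498.7,240.3),(119.7,307)),"blue":(0,(361.8,313.2),(251.2,200.1)),"pink":(0,(413.8,248.7),(207,272.6))}
for n,(z,a,b) in D.items(): print(n,onz(t,a,z)[0,:2].round(3),onz(s,b,z)[0,:2].round(3))
for n in ("square_plinth","oblong_plinth","round_plinth","mat"):
  z=.006 if n=="mat" else .028
  for c,k in(("top",t),("scene",s)):
    viewer.read_camera(c)
    m=viewer.outline_of(c,n)[0]["mask"].astype(np.uint8)
    p=np.argwhere(m)[:,::-1]; w=onz(k,p,z)[:,:2].astype(np.float32)
    r=cv2.minAreaRect(w); print(n,c,np.round(r[0],3),np.round(r[1],3),round(r[2],1))
E
```

```text
[[-12.47438505 433.05292723]] [[494.8244004  -2.5699846]]
mushroom [ 0.471 -0.253] [ 0.469 -0.249]
house [0.623 0.246] [0.609 0.244]
bear [0.456 0.098] [0.447 0.098]
round [0.451 0.1  ] [0.453 0.104]
square [ 0.471 -0.258] [ 0.472 -0.246]
oblong [0.634 0.251] [0.617 0.245]
mat [ 0.615 -0.093] [ 0.61  -0.087]
mallet [0.786 0.023] [0.789 0.024]
gouge [0.471 0.487] [0.464 0.491]
head [ 0.63  -0.495] [ 0.634 -0.483]
blue [ 0.43  -0.134] [ 0.436 -0.126]
pink [ 0.602 -0.269] [ 0.609 -0.276]
square_plinth top [ 0.472 -0.254] [0.096 0.098] 73.1
square_plinth scene [ 0.481 -0.255] [0.098 0.103] 72.6
oblong_plinth top [0.622 0.243] [0.078 0.119] 84.2
oblong_plinth scene [0.631 0.24 ] [0.083 0.128] 82.9
round_plinth top [0.452 0.103] [0.094 0.076] 83.3
round_plinth scene [ 0.607 -0.501] [0.196 0.125] 38.5
mat top [ 0.617 -0.09 ] [0.128 0.126] 1.2
mat scene [ 0.618 -0.092] [0.127 0.13 ] 72.0
```

```bash
cat >> h.py <<'E'
def go(x,y,z,ty=None):
    """ty: wanted world direction (deg) of tool y, mod 180. prints spin first, then shift in axes after the spin"""
    st=get_state(); A=R.from_quat(st["tcp_rot"]).as_matrix()
    cur=np.degrees(np.arctan2(A[1,1],A[0,1])); d=0
    if ty is not None: d=(ty-cur+90)%180-90
    B=R.from_euler("z",d,degrees=True).as_matrix()@A
    v=B.T@(np.array([x,y,z])-st["eef_pos"])
    print("t",round(st["time"],2),"tcp",st["eef_pos"].round(4),"ty",cur.round(1),"spin",round(-d,1),"j6",st["qpos"][5].round(2),"shift mm",(v*1000).round(1),"rows>=",int(np.ceil(np.linalg.norm(v)/.0417)))
def snap(name):
    st=get_state(); im=viewer.read_camera("wrist"); cv2.imwrite(f"pics/{name}.png",im); return im,cam("wrist",st)
E
python3 -c "
from h import *
go(.52,.18,.25,90)"
```

```text
t 1.95 tcp [0.1518 0.6577 0.2313] ty 77.0 spin -13.0 j6 -0.15 shift mm [-368.2 -477.7  -18.7] rows>= 15
```

```bash
python3 -m handwheel '[[[0.0854,0,0,0,-6.5],[0.0854,0,0,0,-6.5],[0.0854,-0.020,-0.026,-0.001,0],[0.0854,-0.020,-0.026,-0.001,0],[0.0854,-0.020,-0.026,-0.001,0],[0.0854,-0.020,-0.026,-0.001,0],[0.0854,-0.020,-0.026,-0.001,0],[0.0854,-0.020,-0.026,-0.001,0],[0.0854,-0.020,-0.026,-0.001,0],[0.0854,-0.020,-0.026,-0.001,0],[0.0854,-0.020,-0.026,-0.001,0],[0.0854,-0.020,-0.026,-0.001,0]]]' 40
python3 -m handwheel '[[[0.0854,-0.021,-0.027,-0.001,0],[0.0854,-0.021,-0.027,-0.001,0],[0.0854,-0.021,-0.027,-0.001,0],[0.0854,-0.021,-0.027,-0.001,0],[0.0854,-0.021,-0.027,-0.001,0],[0.0854,-0.021,-0.027,-0.001,0],[0.0854,-0.021,-0.027,-0.001,0],[0.0854,-0.021,-0.027,-0.001,0],[0.0854,0,0,0,0],[0.0854,0,0,0,0]]]'
python3 - <<'E'
from h import *
go(.472,-.254,.25,90)
im,k=snap("w1")
for n,z in(("house",.028),("bear",.028),("oblong_plinth",0),("round_plinth",0),("mat",0)):
    r=viewer.pinpoint("wrist",n)[:2]; print(n,[(np.round(np.array(q["xy"])*S),onz(k,np.array(q["xy"])*S,z)[0,:2].round(3),round(q["confidence"],2)) for q in r])
    if "plinth" in n:
        for q in viewer.outline_of("wrist",n)[:1]:
            r=cv2.minAreaRect(onz(k,np.argwhere(q["mask"])[:,::-1],.028)[:,:2].astype(np.float32)); print("  rect",np.round(r[0],3),np.round(r[1],3),round(r[2],1))
E
```

```text
time: 2.95
eef_pos: [0.3525, 0.3964, 0.2417]
tcp_rot: [-0.0, 1.0, 0.0, 0.0]
contact_force: [0.9, 0.4, 0.5]
opening: 0.999
finger_force: 0.0
time: 3.78
eef_pos: [0.5206, 0.1804, 0.2494]
tcp_rot: [0.002, 1.0, 0.0, -0.0]
contact_force: [0.3, -0.3, 0.4]
opening: 1.001
finger_force: 0.0
t 3.78 tcp [0.5206 0.1804 0.2494] ty 89.8 spin -0.2 j6 -1.42 shift mm [  48.6 -434.4   -0.7] rows>= 11
house [(array([382., 307.]), array([0.622, 0.242]), 0.94)]
bear [(array([214., 127.]), array([0.46 , 0.099]), 0.95)]
oblong_plinth [(array([ 38., 292.]), array([ 0.617, -0.091]), 0.17)]
  rect [0.62  0.245] [0.079 0.122] 82.6
round_plinth []
  rect [0.45  0.107] [0.091 0.075] 69.6
mat [(array([ 41., 291.]), array([ 0.616, -0.088]), 0.92)]
```

View pics/w1.png

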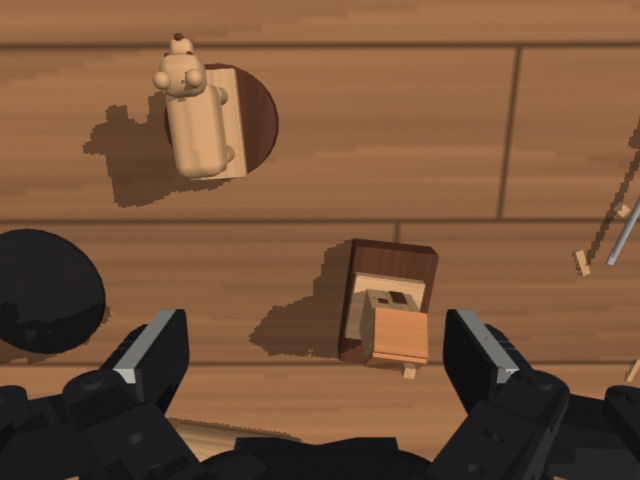

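Bear is at (195,125), its head towards the robot. The house is at (390,320) with its door towards the robot. Both grip with tool y roughly along world y. Next I look at the mushroom.

```bash
python3 -m handwheel '[[[0.0854,0.004,-0.0362,0,0],[0.0854,0.004,-0.0362,0,0],[0.0854,0.004,-0.0362,0,0],[0.0854,0.004,-0.0362,0,0],[0.0854,0.004,-0.0362,0,0],[0.0854,0.004,-0.0362,0,0],[0.0854,0.004,-0.0362,0,0],[0.0854,0.004,-0.0362,0,0],[0.0854,0.004,-0.0362,0,0],[0.0854,0.004,-0.0362,0,0],[0.0854,0.004,-0.0362,0,0],[0.0854,0.004,-0.0362,0,0]]]' 40
python3 -m handwheel '[[[0.0854,0,0,0,0],[0.0854,0,0,0,0]]]'
python3 - <<'E'
from h import *
im,k=snap("w2")
c=onz(k,(0,0),0)
for n,z in(("mushroom",.028),):
    r=viewer.pinpoint("wrist",n)[:3]; print(n,[(np.round(np.array(q["xy"])*S),onz(k,np.array(q["xy"])*S,z)[0,:2].round(3),round(q["confidence"],2)) for q in r])
    for q in viewer.outline_of("wrist",n)[:3]: print(np.round(np.array(q["extent"])*[640,480,640,480]))
for q in viewer.outline_of("wrist","square_plinth")[:1]:
    r=cv2.minAreaRect(onz(k,np.argwhere(q["mask"])[:,::-1],.028)[:,:2].astype(np.float32)); print("  rect",np.round(r[0],3),np.round(r[1],3),round(r[2],1))
# apparent cap centre at z=.028+.061
print("cap px if at .472,-.254:",proj(k,(.472,-.254,.089)),"foot",proj(k,(.472,-.254,.038)))
go(.472,-.254,.063,90)
x0,y0=proj(k,(.472,-.254,.06))[0]; x0,y0=int(x0),int(y0)
cr=im[max(0,y0-110):y0+110,max(0,x0-150):x0+150]; print(max(0,x0-150),max(0,y0-110)); cv2.imwrite("pics/w2c.png",cv2.resize(cr,None,fx=2,fy=2))
E
```

```text
time: 5.18
eef_pos: [0.4715, -0.2539, 0.2496]
tcp_rot: [-0.0, 1.0, -0.0, 0.0]
contact_force: [0.7, -0.0, 0.4]
opening: 0.999
finger_force: 0.0
time: 5.35
eef_pos: [0.4715, -0.2537, 0.2492]
tcp_rot: [0.001, 1.0, 0.0, -0.0]
contact_force: [0.8, 0.6, -0.8]
opening: 1.001
finger_force: 0.0
mushroom [(array([455., 143.]), array([ 0.424, -0.138]), 0.89), (array([290., 331.]), array([ 0.597, -0.277]), 0.86), (array([313., 200.]), array([ 0.472, -0.255]), 0.62)]
[417. 103. 107.  91.]
[254. 298.  73. 101.]
[270. 161.  86.  98.]
  rect [ 0.471 -0.254] [0.093 0.094] 73.0
cap px if at .472,-.254: [[313.71484511 216.00242473]] foot [[313.95939224 202.15717494]]
t 5.55 tcp [ 0.4721 -0.2512  0.2493] ty 90.1 spin 0.1 j6 -2.25 shift mm [ 1.000e-01 -2.900e+00  1.863e+02] rows>= 5
163 97
```

View pics/w2c.png

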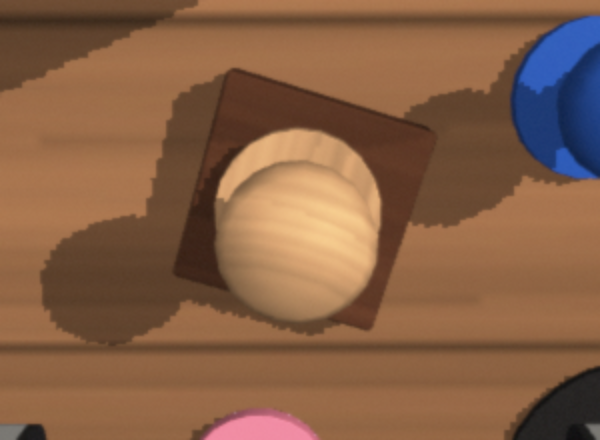

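The crop shows the pale-wood mushroom on the square plinth, at about (313,200) in the full picture. Blue is at upper right and pink at the bottom, both clear of the fingers. I descend and grip.

```bash
python3 -m handwheel '[[[0.0854,0,-0.001,0.035,0],[0.0854,0,0,0.035,0],[0.0854,0,0,0.035,0],[0.0854,0,0,0.035,0],[0.0854,0,0,0.025,0],[0.0854,0,0,0.015,0],[0.0854,0,0,0.006,0],[0.0854,0,0,0,0],[0.05,0,0,0,0],[0.05,0,0,0,0],[0.05,0,0,0,0],[0.05,0,0,0,0]]]' 30
python3 -m handwheel '[[[0.05,0,0,0,0],[0.05,0,0,0,0],[0.05,0,0,0,0],[0.05,0,0,0,0]]]' 40
```

```text
time: 6.55
eef_pos: [0.4734, -0.2548, 0.0659]
tcp_rot: [-0.0, 1.0, -0.002, 0.002]
contact_force: [-0.3, 0.2, 5.3]
opening: 0.664
finger_force: 32.5
time: 6.88
eef_pos: [0.4734, -0.2548, 0.066]
tcp_rot: [-0.0, 1.0, -0.001, 0.002]
contact_force: [-0.7, 0.8, 6.3]
opening: 0.662
finger_force: 41.1
```

```bash
python3 -m handwheel '[[[0.05,0,0,-0.004,0],[0.05,0,0,-0.010,0],[0.05,0,0,-0.02,0],[0.05,0,0,-0.03,0],[0.05,0,0,-0.03,0],[0.05,0,0,-0.03,0],[0.05,0,0,-0.02,0],[0.05,0,0,-0.01,0],[0.05,0,0,0,0],[0.05,0,0,0,0]]]'
python3 -c "
from h import *
go(.617,-.091,.045,90)"
```

```text
time: 7.72
eef_pos: [0.4714, -0.2534, 0.2168]
tcp_rot: [-0.0, 1.0, 0.0, -0.0]
contact_force: [-0.3, -0.1, -1.7]
opening: 0.66
finger_force: 43.1
t 7.72 tcp [ 0.4714 -0.2534  0.2168] ty 90.0 spin 0.0 j6 -2.25 shift mm [-145.7  162.3  171.8] rows>= 7
```

```bash
python3 -m handwheel '[[[0.05,-0.007,0.008,0,0],[0.05,-0.014,0.016,0,0],[0.05,-0.021,0.023,0,0],[0.05,-0.025,0.027,0,0],[0.05,-0.025,0.027,0,0],[0.05,-0.025,0.027,0,0],[0.05,-0.018,0.022,0,0],[0.05,-0.0107,0.0123,0,0],[0.05,0,0,0,0],[0.05,0,0,0,0]]]'
python3 -m handwheel '[[[0.05,0,0,0.02,0],[0.05,0,0,0.03,0],[0.05,0,0,0.03,0],[0.05,0,0,0.03,0],[0.05,0,0,0.025,0],[0.05,0,0,0.015,0],[0.05,0,0,0.010,0],[0.05,0,0,0.006,0],[0.05,0,0,0.004,0],[0.05,0,0,0.003,0],[0.05,0,0,0,0],[0.05,0,0,0,0]]]'
```

```text
time: 8.55
eef_pos: [0.6169, -0.0905, 0.2153]
tcp_rot: [-0.001, 1.0, 0.0, -0.002]
contact_force: [-0.5, -0.2, -1.0]
opening: 0.661
finger_force: 43.1
time: 9.55
eef_pos: [0.6182, -0.0916, 0.0454]
tcp_rot: [-0.0, 1.0, -0.0, 0.001]
contact_force: [-0.0, 0.3, -2.4]
opening: 0.663
finger_force: 43.1
```

```bash
python3 -m handwheel '[[[0.05,0,0,0.002,0],[0.05,0,0,0.001,0],[0.05,0,0,0,0],[0.05,0,0,0,0]]]'
```

```text
time: 9.88
eef_pos: [0.6188, -0.0916, 0.0441]
tcp_rot: [-0.0, 1.0, -0.001, 0.001]
contact_force: [-3.0, 0.7, 5.1]
opening: 0.661
finger_force: 43.7
```

Contact. I release, rise and look at the mat and the emptied square plinth.

```bash
python3 -m handwheel '[[[0.066,0,0,0,0],[0.075,0,0,0,0],[0.0854,0,0,0,0],[0.0854,0,0,0,0],[0.0854,0,0,0,0],[0.0854,0,0,-0.01,0],[0.0854,0,0,-0.03,0],[0.0854,0,0,-0.035,0],[0.0854,0,0,-0.04,0],[0.0854,0,0,-0.04,0],[0.0854,0,0,-0.04,0],[0.0854,0,0,-0.01,0]]]'
python3 -m handwheel '[[[0.0854,0,0,0,0],[0.0854,0,0,0,0]]]'
python3 - <<'E'
from h import *
im,k=snap("w3")
for n,z in(("mushroom",.006),("mat",0),("square_plinth",0),("house",.028),("bear",.028)):
    r=viewer.pinpoint("wrist",n)[:3]; print(n,[(np.round(np.array(q["xy"])*S),onz(k,np.array(q["xy"])*S,z)[0,:2].round(3),round(q["confidence"],2)) for q in r])
viewer.read_camera("top")
q=viewer.outline_of("top","square_plinth")[0]
r=cv2.minAreaRect(onz(cam("top"),np.argwhere(q["mask"])[:,::-1],.028)[:,:2].astype(np.float32)); print("  rect",np.round(r[0],3),np.round(r[1],3),round(r[2],1))
# house / plinth / bear edge directions from w1 (pose TCP .5206,.1804,.2494)
k=cam("wrist",dict(tcp_rot=np.array([.002,1,0,0])/np.hypot(.002,1),eef_pos=np.array([.520,.180,.2494])))
im=cv2.imread("pics/w1.png")
cv2.imwrite("pics/w1h.png",cv2.resize(im[225:395,310:470],None,fx=3.5,fy=3.5,interpolation=cv2.INTER_CUBIC))
go(.622,.243,.25,90)
E
```

```text
time: 10.88
eef_pos: [0.6207, -0.0922, 0.2564]
tcp_rot: [-0.0, 1.0, -0.002, 0.007]
contact_force: [1.3, -1.5, 0.1]
opening: 1.0
finger_force: 0.0
time: 11.05
eef_pos: [0.6175, -0.0913, 0.2469]
tcp_rot: [-0.0, 1.0, -0.0, 0.001]
contact_force: [-0.0, 0.2, 0.0]
opening: 1.001
finger_force: 0.0
mushroom [(array([110., 186.]), array([ 0.61 , -0.275]), 0.72), (array([313., 195.]), array([ 0.618, -0.093]), 0.68)]
mat []
square_plinth [(array([117.,  17.]), array([ 0.472, -0.253]), 0.7)]
house []
bear []
  rect [ 0.471 -0.253] [0.094 0.094] 72.9
t 11.45 tcp [ 0.6171 -0.0912  0.2449] ty 90.0 spin 0.0 j6 -1.88 shift mm [ -4.9 334.2  -4.9] rows>= 9
```

View pics/w3.png

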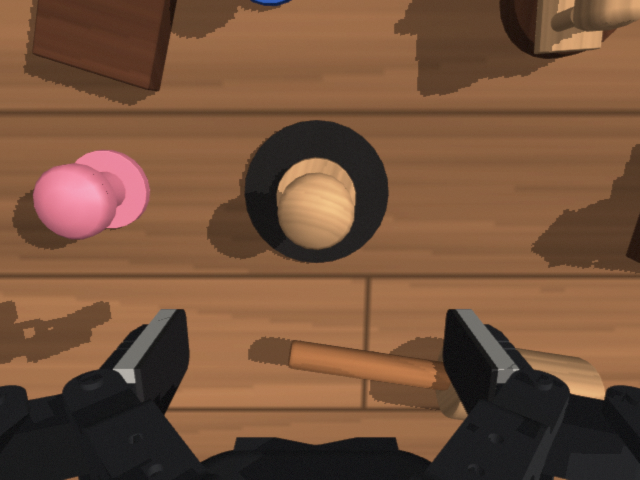

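View pics/w1h.png

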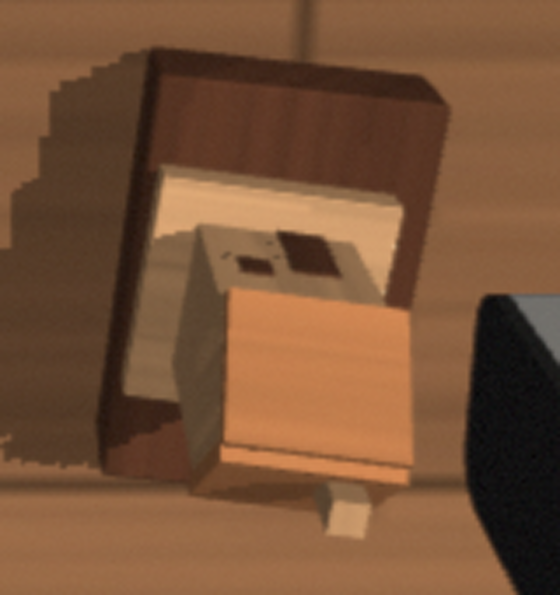

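Square plinth is measured at (0.471,-0.253), turned about -17°. The mushroom stands on the mat's middle at (313,195), upright. In the w1 crop the house's ridge and foot edges lie 7° off the picture's rows, so tool y should be at 83°.

Run:
```python
from h import *
k=cam("wrist",dict(tcp_rot=np.array([.001,1,0,0])/np.hypot(.001,1),eef_pos=np.array([.520,.180,.2494])))
o=np.array([310,225]); P=onz(k,np.array([(163,172),(403,207),(125,395)])/3.5+o,.038)[:,:2]; print(P.round(3),"centre",((P[1]+P[2])/2).round(3),np.degrees(np.arctan2(*(P[1]-P[0])[::-1])),np.linalg.norm(P[1]-P[0]),np.linalg.norm(P[2]-P[0]))
go(.622,.243,.245,83)
```

```text
[[0.585 0.217]
 [0.594 0.277]
 [0.647 0.208]] centre [0.62  0.243] 81.05000280606326 0.061279573895983215 0.06257348283723238
t 11.45 tcp [ 0.6171 -0.0912  0.2449] ty 90.0 spin 7.0 j6 -1.88 shift mm [3.590e+01 3.324e+02 2.000e-01] rows>= 9
```

```bash
python3 -m handwheel '[[[0.0854,0,0,0,4],[0.0854,0,0,0,4],[0.0854,0.0042,0.0332,0,0],[0.0854,0.0042,0.0332,0,0],[0.0854,0.0042,0.0332,0,0],[0.0854,0.0042,0.0332,0,0],[0.0854,0.0042,0.0332,0,0],[0.0854,0.0042,0.0332,0,0],[0.0854,0.0042,0.0332,0,0],[0.0854,0.0042,0.0332,0,0],[0.0854,0.0042,0.0332,0,0],[0.0854,0.0042,0.0332,0,0]]]'
python3 -m handwheel '[[[0.0854,0,0,0,0],[0.0854,0,0,0,0]]]'
python3 - <<'E'
from h import *
go(.6215,.243,.051,82)
im,k=snap("w4")
r=viewer.pinpoint("wrist","house")[:1]; print([(np.round(np.array(q["xy"])*S),onz(k,np.array(q["xy"])*S,.028)[0,:2].round(3),round(q["confidence"],2)) for q in r])
E
```

```text
time: 12.45
eef_pos: [0.6218, 0.2449, 0.2459]
tcp_rot: [0.07, 0.998, -0.0, -0.0]
contact_force: [1.0, -0.8, -0.5]
opening: 0.998
finger_force: 0.0
time: 12.62
eef_pos: [0.6216, 0.2449, 0.2456]
tcp_rot: [0.068, 0.998, -0.0, -0.0]
contact_force: [-0.3, -0.1, -0.3]
opening: 1.004
finger_force: 0.0
t 12.62 tcp [0.6216 0.2449 0.2456] ty 82.2 spin 0.2 j6 -1.21 shift mm [ -0.3  -1.8 194.6] rows>= 5
[(array([313., 202.]), array([0.623, 0.243]), 0.96)]
```

View pics/w4.png

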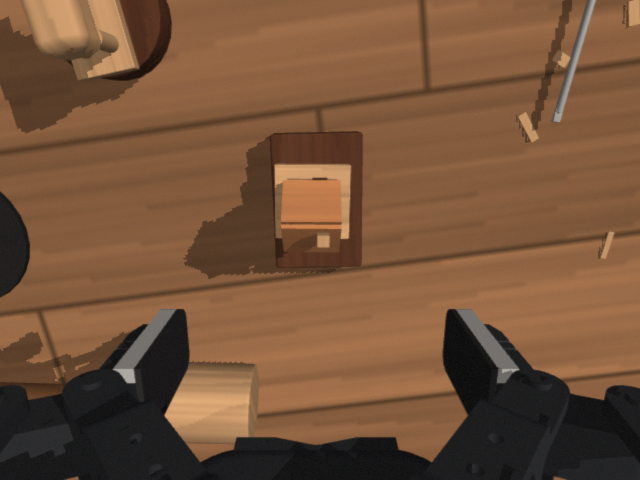

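The house and its plinth are square to the tool and centred at (313,202). I descend and grip.

```bash
python3 -m handwheel '[[[0.0854,0,-0.001,0.035,0],[0.0854,0,0,0.035,0],[0.0854,0,0,0.035,0],[0.0854,0,0,0.035,0],[0.0854,0,0,0.030,0],[0.0854,0,0,0.015,0],[0.0854,0,0,0.009,0],[0.0854,0,0,0,0],[0.06,0,0,0,0],[0.05,0,0,0,0],[0.045,0,0,0,0],[0.035,0,0,0,0]]]' 30
python3 -m handwheel '[[[0.035,0,0,0,0],[0.035,0,0,0,0],[0.03,0,0,0,0],[0.03,0,0,0,0],[0.03,0,0,0,0]]]' 40
```

```text
time: 13.72
eef_pos: [0.6232, 0.2425, 0.0546]
tcp_rot: [0.07, 0.998, 0.0, 0.002]
contact_force: [-0.6, -1.8, 5.9]
opening: 0.468
finger_force: 14.6
time: 14.13
eef_pos: [0.6233, 0.2425, 0.0547]
tcp_rot: [0.07, 0.998, 0.0, 0.002]
contact_force: [-1.6, -2.1, 5.9]
opening: 0.461
finger_force: 35.6
```

```bash
python3 -m handwheel '[[[0.03,0,0,-0.004,0],[0.03,0,0,-0.010,0],[0.03,0,0,-0.02,0],[0.03,0,0,-0.03,0],[0.03,0,0,-0.03,0],[0.03,0,0,-0.03,0],[0.03,0,0,-0.03,0],[0.03,0,0,-0.016,3],[0.03,0,0,0,3],[0.03,0,0,0,3],[0.03,0,0,0,0],[0.03,0,0,0,0]]]'
python3 - <<'E'
from h import *
go(.4715,-.253,.0515,73)
im,k=snap("w5")
for n,z in(("oblong_plinth",0),):
    for q in viewer.outline_of("wrist",n)[:1]:
            r=cv2.minAreaRect(onz(k,np.argwhere(q["mask"])[:,::-1],.028)[:,:2].astype(np.float32)); print("  rect",np.round(r[0],3),np.round(r[1],3),round(r[2],1))
viewer.read_camera("top"); q=viewer.outline_of("top","oblong_plinth")[0]
r=cv2.minAreaRect(onz(cam("top"),np.argwhere(q["mask"])[:,::-1],.028)[:,:2].astype(np.float32)); print("  top",np.round(r[0],3),np.round(r[1],3),round(r[2],1))
E
```

```text
time: 15.13
eef_pos: [0.6215, 0.2423, 0.222]
tcp_rot: [0.147, 0.989, -0.0, -0.0]
contact_force: [0.5, -0.6, -2.3]
opening: 0.461
finger_force: 34.7
t 15.13 tcp [0.6215 0.2423 0.222 ] ty 73.1 spin 0.1 j6 -1.06 shift mm [  -1.5 -517.4  170.8] rows>= 14
  rect [0.599 0.249] [0.076 0.067] 83.3
  top [0.62  0.226] [0.044 0.113] 79.9
```

```bash
python3 -m handwheel '[[[0.03,-0.0015,-0.01,0,0],[0.03,0,-0.02,0,0],[0.03,0,-0.03,0,0],[0.03,0,-0.03,0,0],[0.03,0,-0.03,0,0],[0.03,0,-0.03,0,0],[0.03,0,-0.03,0,0],[0.03,0,-0.03,0,0],[0.03,0,-0.03,0,0],[0.03,0,-0.03,0,0],[0.03,0,-0.03,0,0],[0.03,0,-0.03,0,0]]]'
python3 -m handwheel '[[[0.03,0,-0.03,0,0],[0.03,0,-0.03,0,0],[0.03,0,-0.03,0,0],[0.03,0,-0.03,0,0],[0.03,0,-0.03,0,0],[0.03,0,-0.02,0,0],[0.03,0,-0.012,0,0],[0.03,0,-0.0054,0,0],[0.03,0,0,0,0],[0.03,0,0,0,0]]]'
python3 - <<'E'
from h import *
go(.4715,-.253,.0515,73)
im,k=snap("w6")
for n in("oblong_plinth","round_plinth"):
  viewer.read_camera("top")
  q=viewer.outline_of("top",n)[0]
  r=cv2.minAreaRect(onz(cam("top"),np.argwhere(q["mask"])[:,::-1],.028)[:,:2].astype(np.float32)); print("  top",np.round(r[0],3),np.round(r[1],3),round(r[2],1))
E
```

```text
time: 16.33
eef_pos: [0.5259, -0.0755, 0.2224]
tcp_rot: [0.148, 0.989, -0.0, 0.0]
contact_force: [1.1, -0.9, -1.3]
opening: 0.465
finger_force: 34.8
time: 17.17
eef_pos: [0.4722, -0.2524, 0.2222]
tcp_rot: [0.148, 0.989, 0.0, -0.0]
contact_force: [-0.5, 0.6, -1.8]
opening: 0.466
finger_force: 34.7
t 17.17 tcp [ 0.4722 -0.2524  0.2222] ty 73.0 spin 0.0 j6 -1.96 shift mm [  0.4  -0.9 170.7] rows>= 5
  top [0.621 0.243] [0.083 0.12 ] 82.4
  top [0.454 0.104] [0.076 0.091] 1.9
```

View pics/w6.png

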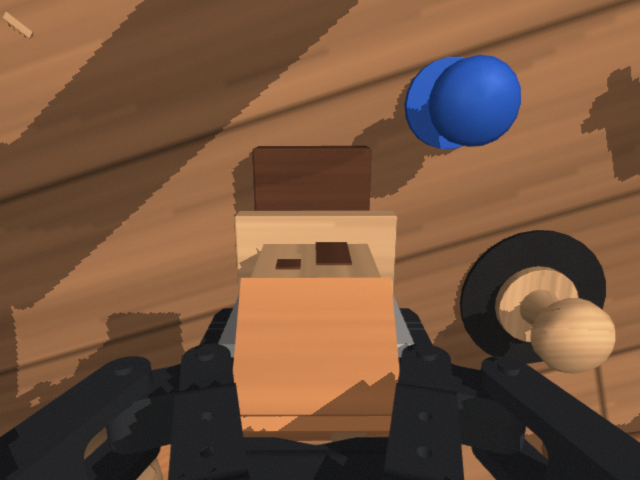

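The house hangs upright and parallel to the square plinth (plinth edge at rows 147–210, columns 253–371). I lower it.

```bash
python3 -m handwheel '[[[0.03,0,-0.001,0.02,0],[0.03,0,0,0.03,0],[0.03,0,0,0.03,0],[0.03,0,0,0.03,0],[0.03,0,0,0.025,0],[0.03,0,0,0.015,0],[0.03,0,0,0.009,0],[0.03,0,0,0.005,0],[0.03,0,0,0.003,0],[0.03,0,0,0,0],[0.03,0,0,0,0]]]'
python3 -m handwheel '[[[0.03,0,0,0.0015,0],[0.03,0,0,0.0015,0],[0.03,0,0,0,0],[0.03,0,0,0,0]]]'
```

```text
time: 18.33
eef_pos: [0.4727, -0.2545, 0.0565]
tcp_rot: [0.148, 0.989, -0.001, 0.001]
contact_force: [1.2, -0.4, -1.4]
opening: 0.464
finger_force: 34.8
time: 18.67
eef_pos: [0.4728, -0.2547, 0.0546]
tcp_rot: [0.148, 0.989, -0.001, 0.001]
contact_force: [-2.9, 1.1, 6.1]
opening: 0.467
finger_force: 35.6
```

```bash
python3 -m handwheel '[[[0.045,0,0,0,0],[0.06,0,0,0,0],[0.0854,0,0,0,0],[0.0854,0,0,0,0],[0.0854,0,0,0,0],[0.0854,0,0,-0.01,0],[0.0854,0,0,-0.03,0],[0.0854,0,0,-0.035,0],[0.0854,0,0,-0.04,0],[0.0854,0,0,-0.04,0],[0.0854,0,0,-0.03,0],[0.0854,0,0,-0.01,0]]]'
python3 -m handwheel '[[[0.0854,0,0,0,0],[0.0854,0,0,0,0]]]'
python3 - <<'E'
from h import *
im,k=snap("w7")
for n,z in(("house",.028),("square_plinth",0)):
    r=viewer.pinpoint("wrist",n)[:1]; print(n,[(np.round(np.array(q["xy"])*S),onz(k,np.array(q["xy"])*S,z)[0,:2].round(3),round(q["confidence"],2)) for q in r])
k=cam("wrist",dict(tcp_rot=np.array([.001,1,0,0])/np.hypot(.001,1),eef_pos=np.array([.520,.180,.2494])))
print("bear foot edge",P:=onz(k,[(238,70),(246,177)],.038)[:,:2],np.degrees(np.arctan2(*(P[1]-P[0])[::-1])))
go(.46,.099,.25,90)
E
```

```text
time: 19.67
eef_pos: [0.474, -0.2555, 0.2549]
tcp_rot: [0.148, 0.989, -0.003, 0.005]
contact_force: [1.4, 0.7, 0.3]
opening: 0.998
finger_force: 0.0
time: 19.83
eef_pos: [0.4716, -0.2537, 0.247]
tcp_rot: [0.148, 0.989, 0.0, -0.0]
contact_force: [-1.1, 0.5, -0.6]
opening: 1.0
finger_force: 0.0
house [(array([315., 200.]), array([ 0.472, -0.253]), 0.88)]
square_plinth []
bear foot edge [[0.41709818 0.1217703 ]
 [0.49913811 0.12402471]] 1.5740588984172608
t 19.98 tcp [ 0.4707 -0.253   0.2443] ty 73.0 spin -17.0 j6 -1.96 shift mm [ 10.8 352.   -5. ] rows>= 9
```

View pics/w7.png

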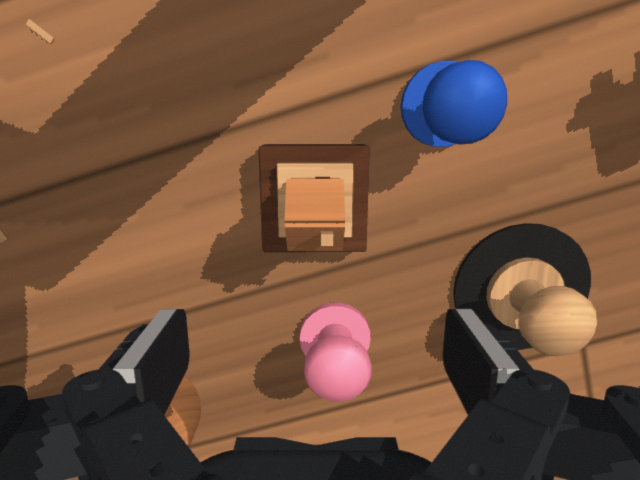

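House is centred and in line at (315,200). Next the bear.

```bash
python3 -m handwheel '[[[0.0854,0,0,0,-6],[0.0854,0,0,0,-6],[0.0854,0,0,0,-6],[0.0854,0,0.032,0,0],[0.0854,0,0.040,0,0],[0.0854,0,0.040,0,0],[0.0854,0,0.040,0,0],[0.0854,0,0.040,0,0],[0.0854,0,0.040,0,0],[0.0854,0,0.040,0,0],[0.0854,0,0.040,0,0],[0.0854,0,0.040,0,0]]]'
python3 -m handwheel '[[[0.0854,0,0,0,0],[0.0854,0,0,0,0]]]'
python3 - <<'E'
from h import *
im,k=snap("w8")
r=viewer.pinpoint("wrist","bear")[:1]; print([(np.round(np.array(q["xy"])*S),onz(k,np.array(q["xy"])*S,.028)[0,:2].round(3),round(q["confidence"],2)) for q in r])
go(.46,.100,.25,91)
E
```

```text
time: 20.98
eef_pos: [0.4643, 0.0999, 0.2451]
tcp_rot: [-0.009, 1.0, 0.0, -0.002]
contact_force: [0.4, -0.6, -0.5]
opening: 1.002
finger_force: 0.0
time: 21.15
eef_pos: [0.4644, 0.1, 0.2451]
tcp_rot: [-0.011, 1.0, -0.0, -0.002]
contact_force: [-0.3, -0.5, -0.3]
opening: 1.002
finger_force: 0.0
[(array([315., 194.]), array([0.459, 0.101]), 0.63)]
t 21.25 tcp [0.465  0.0978 0.2457] ty 91.0 spin 0.0 j6 -1.59 shift mm [ 5.   2.3 -4.3] rows>= 1
```

View pics/w8.png

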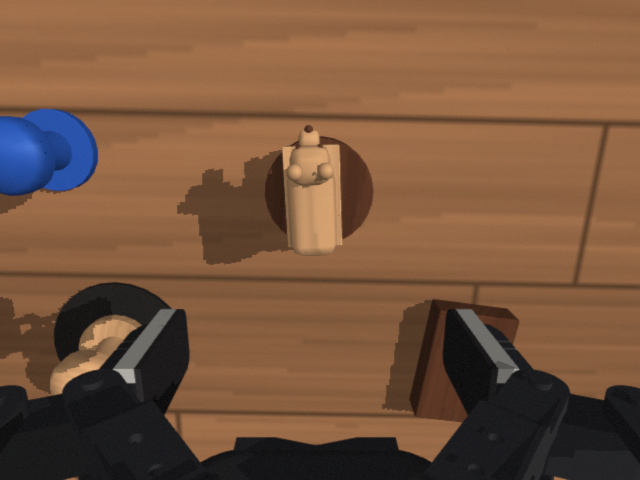

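Bear lines up with the tool at (315,194), the blue look-alike is far left, and the grip point is behind the head. I descend and grip.

```bash
python3 -m handwheel '[[[0.0854,0,0,0.035,0],[0.0854,0,0,0.035,0],[0.0854,0,0,0.035,0],[0.0854,0,0,0.035,0],[0.0854,0,0,0.026,0],[0.0854,0,0,0.015,0],[0.0854,0,0,0.008,0],[0.0854,0,0,0,0],[0.06,0,0,0,0],[0.05,0,0,0,0],[0.04,0,0,0,0],[0.03,0,0,0,0]]]' 30
python3 -m handwheel '[[[0.03,0,0,0,0],[0.03,0,0,0,0],[0.025,0,0,0,0],[0.025,0,0,0,0],[0.025,0,0,0,0]]]' 40
python3 -m handwheel '[[[0.025,0,0,-0.004,0],[0.025,0,0,-0.010,0],[0.025,0,0,-0.02,0],[0.025,0,0,-0.03,0],[0.025,0,0,-0.03,0],[0.025,0,0,-0.03,0],[0.025,0,0,-0.03,0],[0.025,0,0,-0.016,0],[0.025,0,0,0,0],[0.025,0,0,0,0]]]'
python3 - <<'E'
from h import *
for n in("oblong_plinth",):
  viewer.read_camera("top")
  q=viewer.outline_of("top",n)[0]
  r=cv2.minAreaRect(onz(cam("top"),np.argwhere(q["mask"])[:,::-1],.028)[:,:2].astype(np.float32)); print("  top",np.round(r[0],3),np.round(r[1],3),round(r[2],1))
go(.62,.243,.056,82)
E
```

```text
time: 22.25
eef_pos: [0.4668, 0.0979, 0.0597]
tcp_rot: [-0.009, 1.0, -0.0, 0.001]
contact_force: [0.3, -0.4, 0.2]
opening: 0.451
finger_force: 0.0
time: 22.67
eef_pos: [0.4668, 0.098, 0.0598]
tcp_rot: [-0.009, 1.0, -0.0, 0.001]
contact_force: [-1.9, -1.3, 7.3]
opening: 0.402
finger_force: 39.8
time: 23.5
eef_pos: [0.4658, 0.0981, 0.229]
tcp_rot: [-0.009, 1.0, 0.0, 0.001]
contact_force: [-0.2, 0.3, -2.7]
opening: 0.394
finger_force: 39.3
  top [0.622 0.244] [0.079 0.119] 83.7
t 23.6 tcp [0.4644 0.0981 0.2263] ty 91.0 spin 9.0 j6 -1.59 shift mm [-134.5  165.2  169.8] rows>= 7
```

```bash
python3 -m handwheel '[[[0.025,0,0,0,4.5],[0.025,0,0,0,4],[0.025,-0.0079,0.0092,0,0],[0.025,-0.0158,0.0183,0,0],[0.025,-0.0237,0.0275,0,0],[0.025,-0.0237,0.0275,0,0],[0.025,-0.0237,0.0275,0,0],[0.025,-0.0237,0.0275,0,0],[0.025,-0.0158,0.0183,0,0],[0.025,-0.0079,0.0092,0,0],[0.025,0,0,0,0],[0.025,0,0,0,0]]]'
python3 - <<'E'
from h import *
im,k=snap("w9")
go(.627,.243,.056,82.5)
cv2.imwrite("pics/w9p.png",cv2.polylines(im.copy(),[proj(k,np.c_[np.array([[-.058,-.038],[.058,-.038],[.058,.038],[-.058,.038]])@R.from_euler("z",-8,degrees=True).as_matrix()[:2,:2].T+[.621,.2435],np.full(4,.028)]).astype(int)],True,(0,255,0),1))
E
```

```text
time: 24.6
eef_pos: [0.6271, 0.243, 0.225]
tcp_rot: [0.065, 0.998, -0.001, -0.003]
contact_force: [-0.6, 0.3, -0.8]
opening: 0.396
finger_force: 39.4
t 24.65 tcp [0.6269 0.2426 0.2257] ty 82.5 spin 0.0 j6 -1.22 shift mm [ -0.8   0.7 169.7] rows>= 5
```

View pics/w9p.png

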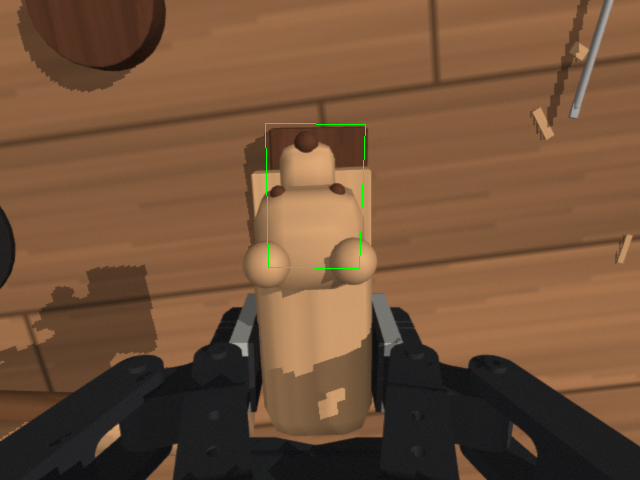

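The overlay matches the oblong plinth to about 3 px, and the bear hangs level and lengthways. I lower it.

```bash
python3 -m handwheel '[[[0.025,0,0,0.02,0],[0.025,0,0,0.03,0],[0.025,0,0,0.03,0],[0.025,0,0,0.03,0],[0.025,0,0,0.025,0],[0.025,0,0,0.015,0],[0.025,0,0,0.009,0],[0.025,0,0,0.005,0],[0.025,0,0,0.003,0],[0.025,0,0,0,0],[0.025,0,0,0,0]]]'
python3 -m handwheel '[[[0.025,0,0,0.0015,0],[0.025,0,0,0.0015,0],[0.025,0,0,0,0],[0.025,0,0,0,0]]]'
```

```text
time: 25.57
eef_pos: [0.6293, 0.2433, 0.0631]
tcp_rot: [0.065, 0.998, 0.0, 0.001]
contact_force: [0.2, -0.3, -1.4]
opening: 0.396
finger_force: 39.4
time: 25.9
eef_pos: [0.6292, 0.2433, 0.0598]
tcp_rot: [0.065, 0.998, 0.0, 0.001]
contact_force: [-0.7, 0.7, 2.9]
opening: 0.399
finger_force: 39.8
```

```bash
python3 -m handwheel '[[[0.04,0,0,0.0005,0],[0.06,0,0,0,0],[0.0854,0,0,0,0],[0.0854,0,0,0,0],[0.0854,0,0,0,0],[0.0854,0,0,-0.01,0],[0.0854,0,0,-0.03,0],[0.0854,0,0,-0.035,0],[0.0854,0,0,-0.04,0],[0.0854,0,0,-0.04,0],[0.0854,0,0,-0.03,0],[0.0854,0,0,-0.01,0]]]'
python3 -m handwheel '[[[0.0854,0,0,0,0],[0.0854,0,0,0,0]]]'
python3 - <<'E'
from h import *
im,k=snap("w10")
for n,z in(("bear",.028),("oblong_plinth",0)):
    r=viewer.pinpoint("wrist",n)[:1]; print(n,[(np.round(np.array(q["xy"])*S),onz(k,np.array(q["xy"])*S,z)[0,:2].round(3),round(q["confidence"],2)) for q in r])
viewer.read_camera("top")
for n,z in(("round_plinth",.028),("oblong_plinth",.028)):
  for q in viewer.outline_of("top",n)[:2]:
    w=onz(cam("top"),np.argwhere(q["mask"])[:,::-1],z)[:,:2].astype(np.float32)
    r=cv2.minAreaRect(w); print(n,q["confidence"],np.round(r[0],4),np.round(r[1],3),round(r[2],1))
go(.617,-.092,.25,90)
E
```

```text
time: 26.9
eef_pos: [0.6307, 0.2438, 0.2617]
tcp_rot: [0.065, 0.998, 0.002, 0.006]
contact_force: [0.7, 0.2, 1.0]
opening: 1.003
finger_force: 0.0
time: 27.07
eef_pos: [0.628, 0.243, 0.2526]
tcp_rot: [0.065, 0.998, -0.0, 0.0]
contact_force: [0.3, -0.6, -1.1]
opening: 1.0
finger_force: 0.0
bear [(array([314., 191.]), array([0.621, 0.243]), 0.72)]
oblong_plinth []
round_plinth 0.77 [0.4561 0.1011] [0.093 0.089] 46.6
round_plinth 0.31 [ 0.4739 -0.2565] [0.066 0.07 ] 72.9
oblong_plinth 0.56 [0.6191 0.2229] [0.044 0.119] 80.6
t 27.37 tcp [0.6274 0.2429 0.2503] ty 82.5 spin -7.5 j6 -1.22 shift mm [  10.4 -334.9    0.8] rows>= 9
```

View pics/w10.png

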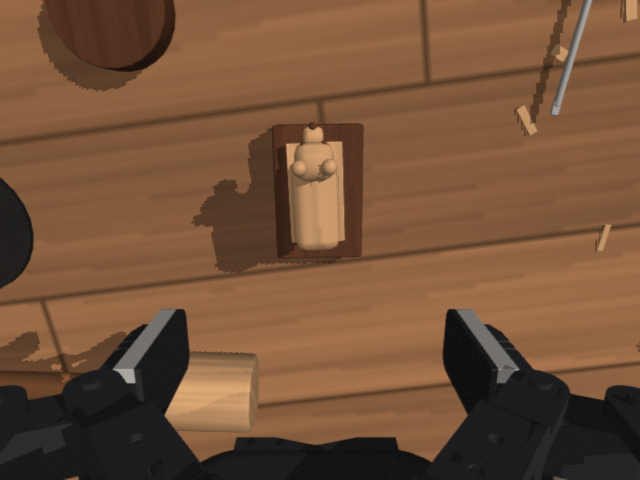

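The bear sits in the middle, in line, at (314,191). The round plinth is at (0.454–0.456, 0.101). Next I fetch the mushroom.

```bash
python3 -m handwheel '[[[0.0854,0,0,0,-4],[0.0854,0,0,0,-3.5],[0.0854,0.0010,-0.0335,0,0],[0.0854,0.0010,-0.0335,0,0],[0.0854,0.0010,-0.0335,0,0],[0.0854,0.0010,-0.0335,0,0],[0.0854,0.0010,-0.0335,0,0],[0.0854,0.0010,-0.0335,0,0],[0.0854,0.0010,-0.0335,0,0],[0.0854,0.0010,-0.0335,0,0],[0.0854,0.0010,-0.0335,0,0],[0.0854,0.0010,-0.0335,0,0]]]'
python3 -m handwheel '[[[0.0854,0,0,0,0],[0.0854,0,0,0,0]]]'
python3 - <<'E'
from h import *
im,k=snap("w11")
r=viewer.pinpoint("wrist","mushroom")[:3]; print([(np.round(np.array(q["xy"])*S),onz(k,np.array(q["xy"])*S,.006)[0,:2].round(3),round(q["confidence"],2)) for q in r])
print(proj(k,(.618,-.092,.006)))
for q in viewer.outline_of("wrist","round_plinth")[:2]:
    w=onz(k,np.argwhere(q["mask"])[:,::-1],.028)[:,:2].astype(np.float32); print(q["confidence"],cv2.minAreaRect(w))
go(.618,-.092,.041,90)
E
```

```text
time: 28.37
eef_pos: [0.6177, -0.0934, 0.2519]
tcp_rot: [-0.0, 1.0, 0.0, -0.001]
contact_force: [1.1, -0.1, -0.2]
opening: 1.005
finger_force: 0.0
time: 28.53
eef_pos: [0.6178, -0.0936, 0.2518]
tcp_rot: [0.002, 1.0, 0.0, -0.001]
contact_force: [1.7, -0.6, -0.0]
opening: 1.002
finger_force: 0.0
[(array([117., 188.]), array([ 0.611, -0.272]), 0.82), (array([316., 196.]), array([ 0.619, -0.092]), 0.73)]
[[316.05931651 194.7585733 ]]
0.58 ((0.485256552696228, 0.09737156331539154), (0.09881140291690826, 0.04109252616763115), 89.7762680053711)
t 28.68 tcp [ 0.6181 -0.0909  0.2523] ty 90.1 spin 0.1 j6 -1.88 shift mm [ -0.   -1.3 211.3] rows>= 6
```

The mushroom is at (316,196), as predicted. I descend, grip and lift.

```bash
python3 -m handwheel '[[[0.0854,0,0,0.035,0],[0.0854,0,0,0.038,0],[0.0854,0,0,0.038,0],[0.0854,0,0,0.038,0],[0.0854,0,0,0.035,0],[0.0854,0,0,0.018,0],[0.0854,0,0,0.008,0],[0.0854,0,0,0,0],[0.07,0,0,0,0],[0.06,0,0,0,0],[0.05,0,0,0,0],[0.05,0,0,0,0]]]' 30
python3 -m handwheel '[[[0.05,0,0,0,0],[0.05,0,0,0,0],[0.05,0,0,0,0],[0.05,0,0,0,0]]]' 40
python3 -m handwheel '[[[0.05,0,0,-0.004,0],[0.05,0,0,-0.010,0],[0.05,0,0,-0.02,0],[0.05,0,0,-0.03,0],[0.05,0,0,-0.03,0],[0.05,0,0,-0.03,0],[0.05,0,0,-0.03,0],[0.05,0,0,-0.026,0],[0.05,0,0,0,0],[0.05,0,0,0,0]]]'
python3 - <<'E'
from h import *
go(.453,.101,.063,90)
k=cam("wrist",dict(tcp_rot=np.array([-.010,1,0,0])/np.hypot(.01,1),eef_pos=np.array([.4645,.0995,.2455])))
im=cv2.imread("pics/w8.png"); p=onz(k,[(265,189),(372.5,189),(318.5,136)],.028)[:,:2]; print("round rim in w8",p.round(4),"cy",(p[0]+p[1])/2)
E
```

```text
time: 29.68
eef_pos: [0.6203, -0.0921, 0.0458]
tcp_rot: [-0.0, 1.0, -0.001, 0.003]
contact_force: [0.3, 2.5, 4.7]
opening: 0.662
finger_force: 32.6
time: 30.02
eef_pos: [0.6203, -0.0921, 0.0459]
tcp_rot: [-0.0, 1.0, -0.0, 0.003]
contact_force: [-0.2, 2.0, 6.8]
opening: 0.663
finger_force: 41.3
time: 30.85
eef_pos: [0.6189, -0.0923, 0.2251]
tcp_rot: [0.0, 1.0, -0.001, 0.002]
contact_force: [0.3, 0.8, -3.0]
opening: 0.661
finger_force: 43.1
t 30.85 tcp [ 0.6189 -0.0923  0.2251] ty 90.0 spin -0.0 j6 -1.88 shift mm [166.5 193.6 161.2] rows>= 8
round rim in w8 [[0.4558 0.0578]
 [0.4541 0.1481]
 [0.4116 0.1018]] cy [0.45495579 0.10291133]
```

```bash
python3 -m handwheel '[[[0.05,0.0078,0.0092,0,0],[0.05,0.0156,0.0185,0,0],[0.05,0.0234,0.0277,0,0],[0.05,0.0234,0.0277,0,0],[0.05,0.0234,0.0277,0,0],[0.05,0.0234,0.0277,0,0],[0.05,0.0234,0.0277,0,0],[0.05,0.0156,0.0185,0,0],[0.05,0.0078,0.0092,0,0],[0.05,0,0,0,0],[0.05,0,0,0,0]]]'
python3 - <<'E'
from h import *
go(.455,.102,.067,90)
im,k=snap("w12")
a=np.linspace(0,2*np.pi,60); cv2.polylines(im,[proj(k,np.c_[.455+.046*np.cos(a),.102+.046*np.sin(a),np.full(60,.028)]).astype(int)],True,(0,255,0),1); cv2.imwrite("pics/w12p.png",im)
E
```

```text
time: 31.77
eef_pos: [0.4536, 0.1021, 0.2215]
tcp_rot: [-0.001, 1.0, -0.0, -0.001]
contact_force: [0.9, -0.1, -1.9]
opening: 0.659
finger_force: 43.1
t 31.77 tcp [0.4536 0.1021 0.2215] ty 90.1 spin 0.1 j6 -1.57 shift mm [ -1.7   0.  154.4] rows>= 4
```

View pics/w12p.png

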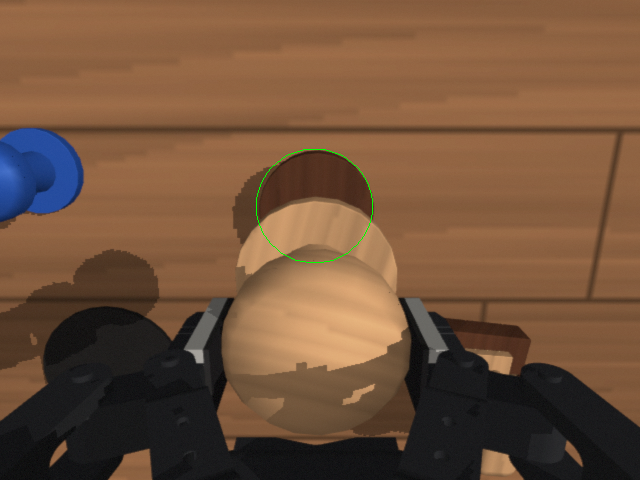

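The circle drawn at the estimated pose lies on the round plinth within 2 px. I lower the mushroom.

```bash
python3 -m handwheel '[[[0.05,-0.002,0,0.02,0],[0.05,0,0,0.03,0],[0.05,0,0,0.03,0],[0.05,0,0,0.03,0],[0.05,0,0,0.02,0],[0.05,0,0,0.011,0],[0.05,0,0,0.006,0],[0.05,0,0,0.004,0],[0.05,0,0,0.002,0],[0.05,0,0,0,0],[0.05,0,0,0,0]]]'
python3 -m handwheel '[[[0.05,0,0,0.0015,0],[0.05,0,0,0.0015,0],[0.05,0,0,0,0],[0.05,0,0,0,0]]]'
```

```text
time: 32.73
eef_pos: [0.4575, 0.1019, 0.0711]
tcp_rot: [-0.0, 1.0, -0.0, 0.001]
contact_force: [0.0, 0.4, -1.8]
opening: 0.656
finger_force: 43.1
time: 33.07
eef_pos: [0.4571, 0.1021, 0.0679]
tcp_rot: [-0.0, 1.0, -0.0, 0.001]
contact_force: [-1.6, -0.7, 4.3]
opening: 0.655
finger_force: 43.6
```

```bash
python3 -m handwheel '[[[0.066,0,0,0,0],[0.075,0,0,0,0],[0.0854,0,0,0,0],[0.0854,0,0,0,0],[0.0854,0,0,0,0],[0.0854,0,0,-0.01,0],[0.0854,0,0,-0.03,0],[0.0854,0,0,-0.035,0],[0.0854,0,0,-0.04,0],[0.0854,0,0,-0.04,0],[0.0854,0,0,-0.02,0],[0.0854,0,0,-0.01,0]]]'
python3 -m handwheel '[[[0.0854,0,0,0,0],[0.0854,0,0,0,0]]]'
python3 - <<'E'
from h import *
im,k=snap("w13")
a=np.linspace(0,2*np.pi,60)
r=viewer.pinpoint("wrist","mushroom")[:3]; print([(np.round(np.array(q["xy"])*S),onz(k,np.array(q["xy"])*S,.028)[0,:2].round(3),round(q["confidence"],2)) for q in r])
s=viewer.read_camera("scene"); cv2.imwrite("pics/s13.png",np.hstack([im[80:320,200:440],s[100:340,180:480]]))
E
```

```text
time: 34.07
eef_pos: [0.4583, 0.102, 0.2574]
tcp_rot: [-0.0, 1.0, 0.0, 0.004]
contact_force: [0.4, -0.4, -0.7]
opening: 1.001
finger_force: 0.0
time: 34.23
eef_pos: [0.4559, 0.1019, 0.2511]
tcp_rot: [-0.0, 1.0, 0.0, -0.0]
contact_force: [-1.2, 0.4, 0.3]
opening: 0.997
finger_force: 0.0
[(array([315., 197.]), array([0.454, 0.102]), 0.96), (array([ 60., 163.]), array([ 0.425, -0.112]), 0.86)]
```

View pics/s13.png

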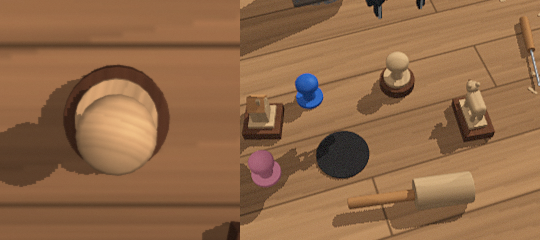

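All three carvings stand upright and centred on their own plinths. The left crop shows the mushroom's foot in the middle of the round plinth, and the mat is empty. The arm is clear, so I hand in.

```bash
python3 -c "
from plant import sign_off
print(sign_off())"
```

```text
the job is handed in; nothing more can be done
None
```

The job is handed in: the mushroom (parked on the mat on the way), house and bear stand upright and centred on their own plinths; the arm never went near the mallet, gouge, big head or look-alikes.

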